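# Advance the day wheel of a label dater click by click

## Task

Set the label dater on the prep table: with a fingertip, gently flick the lobes of the day wheel that stick out at its front, in the direction of the arrow and one click per flick, without pinching, until the long bar on the dial rests at the pointer at the front edge. Do not overshoot the pointer, let the wheel settle in its click, take your hand away, and leave the tub, bowl, jar and tongs where they are.

Things in the scene. Friction and masses are not known exactly. Their poses are not given: they have to be found in the camera images.
- dater: Grey label dater, fixed, 165 deep (x) by 170 wide (y). Origin: at table height on the axis of its day wheel; x points from its front to its rear, z up, so y is to the left when facing it from the front. Flat cover, top 52 mm high, from x = -40 (upright front face) to x = 125; a label roll, up to 94 mm high, at x = 75 to 121, and a tear bar 61 mm high at x = 50.
- wheel_mid (a point): Centre of the black day wheel, on its vertical axis, 30 mm high. Hub of radius 36, height 16 to 44 mm, with seven radial lobes 9 mm wide, round-ended, reaching to radius 66, 51.4 degrees apart. They stick out up to 26 mm past the dater's front face, over bare table. Forward (raised arrow on the cover): the front lobe goes to the dater's -y, counter-clockwise from above.
- flick (a point): Tip of the front lobe when at rest in a click: point of the dater at its x = -66, y = 0, 30 mm high. The neighbour lobes are then nearly all inside the housing, leaving some 40 mm free beside it for a fingertip from above. For one click put it down on the lobe's +y side, clear of the front face, and push the lobe 25 to 35 mm towards -y, then lift it straight out: the next lobe has followed behind it.
- pointer (a point): Small raised V-shaped pointer on the cover's front edge, at the dater's x = -37, y = 0, 52 mm high. Fixed to the dater.
- bar_end (a point): Outer end of the long black bar (24 x 5 mm) on the white dial, 28 mm from the wheel's axis, 51 mm high. The dial, radius 28, is the top of the wheel, seen through the round hole in the cover. The bar is in line with one lobe; the other six lobes have only small dots.
- day_wheel (a joint): Turn of the wheel in rad, growing forward. 0: bar at the pointer. Clicks every 0.898 rad; it starts 2 to 4 clicks before 0 (about -3.59, -2.69 or -1.80), rarely balanced half-way between two. A sprung roller draws it into the nearest click: pushed past half way (0.449 rad) it runs on to the next, else it falls back. Takes 2 to 4 N at a lobe, well damped, does not coast. Stops: -4.4, 1.44.
- tub: Clear food tub with white lid, 138 x 108 x 82 mm high, origin under its centre. Bystander.
- bowl: White bowl, rim radius 60 mm, 55 mm high, origin under its centre. Bystander.
- jar: Glass jar with steel cap, radius 24 mm, 85 mm high, origin under its centre. Bystander.
- tongs: Steel tongs lying flat, 235 mm long along x, 60 mm wide, 12 mm high, origin under the middle. Bystander.

How it is judged:
On the way:
1. the day wheel has come to rest one click before the pointer (value of joint day_wheel between -1.098 and -0.698 rad), for 0.2 s.
At the end, for the whole second after the job is handed in: The day wheel rests in the click where the bar is at the pointer (joint within 0.12 rad of 0, at rest), and tub, bowl, jar and tongs are within 20 mm of where they were (value of joint day_wheel between -0.12 and 0.12 rad and velocity of joint day_wheel between -0.1 and 0.1 rad/s and distance of each of tub, bowl, jar, tongs from where it was at the start of the episode below 0.02 m); the robot touches nothing.
It fails at once if the dater or its wheel is pinched or pressed hard (25 N) (contact force between the fingers and dater above 25 N).
It fails at once if the wheel is turned past the pointer (more than half a click beyond) (value of joint day_wheel above 0.5 rad).
It fails at once if the tub, bowl, jar or tongs are lifted or shoved (20 mm) (distance of any of tub, bowl, jar, tongs from where it was at the start of the episode above 0.02 m).
It also fails if it takes over 51 s, if anything falls off the work surface, if the arm or the gripper's body presses on something with over 40 N, if the wrist force passes 120 N, or if a joint passes its speed limit or range.

## Robot

A 7-joint arm with a two-finger parallel gripper is mounted at the origin on the work surface. World frame = base frame: x ahead of the robot, y to its left, z up, the work surface at z = 0. Lengths are in m, angles in rad, forces in N, time in s.
With the tool pointing down it reaches from about 0.4 to 0.875 m from the base axis. Payload 6.5 kg.
Tool frame: the origin (TCP) lies at the very end of the fingers, on their centre line; the grasp point (between the pads) lies env.tcp_to_grasp behind it (env.tcp_to_grasp is the distance from the TCP to the grasp point, in m); z points along the fingers, y is the direction in which the jaws open and shut (so a half turn about z gives the same grasp; the last joint's range is limited). The gripper opens to 85 mm and grips with 20 to 120 N. Pads are 22 mm wide; open, the fingers measure 114 mm over their backs; the gripper's body (76 mm by 85 mm) begins 54 mm behind the grasp point. The pads swing forward as they close: fully open they stand 13 mm farther back than shut.
Start: joints at [1.227, 0.536, -0.004, 1.538, 0.003, 1.067, -0.071], TCP at [0.178, -0.625, 0.231] pointing down, gripper open.
Joint ranges: [-2.7, 2.7], [-0.37, 2.16], [-1.27, 1.26], [0.24, 2.4], [-1.31, 4.45], [0.19, 1.91], [-2.76, 2.76]. Speed limits (rad/s): [2.39, 2.39, 3.14, 3.14, 3.14, 3.14, 3.14].

## Interface

Orientations are given as a rotation vector (axis times angle).
In Python, from bench import get_state, get_image, env, masks_of gives the robot as it stands. The module is installed in compiled form; this text tells all that it offers.
- The arm moves only by the shell command python3 -m creep 'ROWS' [OPENING]. ROWS is JSON, a list of rows, each a list of 2 entries, a list of its own where there are three numbers: the shift along the tool's x, y, z in mm, then the turn about the tool's z in degrees. A call has 1 to 20 rows; each row is the pose to reach, as a shift and turn from the pose commanded when the call began, along the tool's axes at that moment; what a row does not reach only later rows make up. A row lasts 1/10 s, in which the tool goes at most 50 mm and 8.59 degrees, less where a joint would pass 70% of its speed; a pose out of reach is approached as far as the arm can. A call with a gripper value outside its range is refused whole. OPENING is the closure, from -1 (fully open) to 1 (shut), set as the call begins (- or left out, the last holds). The fingers move at their own pace and stop on an object; the grip force is fixed at half the most. Time passes only in rows, so rows that repeat a pose let the fingers close. It gives the time, the measured TCP pose, the force and the opening at its end, in the units of the state.
- get_state(): the state, without advancing time (a new reading comes with each control period).
- get_image(name): name is "scene" or "top"; returns a dict with "pixels" (480x640x3 uint8, blue, green, red), "mtx" (3x3 intrinsics, pixels), "origin" and "orientation" of the camera in the world. Camera axes: x right, y down, z forward; pixel columns grow to the right and rows downward; lengths in m; the calibration is good to about 2 mm. A picture is of the moment at which its call begins. There is no depth.
- env.job_done(): hands the job in, once; it reports no verdict.
Trained networks look in a picture, given as the dict that the camera call returned (one of the last four; its "shot" number tells which), for a name from the list of things; names that differ only in an ending like _2 or _b are one class to them, and where a whole thing is asked for, a point or a joint stands for the part that bears it (a point fixed in the world has none). Each returns a list of dicts, best first, with "p" (0 to 1); they miss things now and then, are a little off and sometimes report something else, mostly with a low value. They report only what shows in the picture. A call takes as long as a camera call.
- masks_of(picture, query): "region" (480x640 bool, what is visible of it) and "bbox" ([centre column, centre row, width, height] in pixels, round what is visible of it).
The state is a dict: "clock": time; "q": joint angles; "joint_velocities": joint speeds; "joint_efforts": joint torques, N m; "eef_pos": TCP position; "orientation": TCP orientation; "ft_force": force on the tool from outside, world axes, zero at the start; "ft_torque": the same for the moment, N m; "finger_gap": finger opening in m.
Only numpy, scipy, OpenCV 4.12 (cv2) and the standard library are available. Lean on these libraries where they do the work, as an engineer would, in place of code of your own. Each camera call takes 0.05 s, during which the arm holds its last target.

## Working session

There is one attempt and no reset: what is moved stays moved. The work goes in short steps, Python scripts to look and compute and a shell command to move; the robot and the scene stay as the last step left them, time stands still between calls to the robot, and variables do not carry over. Pictures are saved under pics/ and viewed, and the job is handed in when it is done.

```bash
mkdir -p pics; cat > h.py <<'E'
import numpy as np,cv2
from scipy.spatial.transform import Rotation as R
from bench import get_state,get_image,env,masks_of
def rot(o):
    o=np.array(o,float)
    return o if o.shape==(3,3) else R.from_rotvec(o).as_matrix()
def back(im,u,v,z):
    K=np.array(im["mtx"]);d=rot(im["orientation"])@np.linalg.solve(K,[u,v,1]);o=np.array(im["origin"])
    return o+d*(z-o[2])/d[2]
def proj(im,p):
    c=rot(im["orientation"]).T@(np.array(p)-np.array(im["origin"]));q=np.array(im["mtx"])@c
    return q[:2]/q[2]
E
python3 - <<'E'
from h import *
s=get_state();print(s)
for n in("scene","top"):
    im=get_image(n);cv2.imwrite(f"pics/{n}0.png",im["pixels"]);print(n,im["origin"],im["orientation"],im["mtx"])
    for q in("dater","wheel_mid","pointer","bar_end","flick","tub","bowl","jar","tongs"):
        try:
            r=masks_of(im,q);print(q,[(round(x["p"],2),np.round(x["bbox"])) for x in r[:2]])
        except Exception as e: print(q,e)
E
```

```text
{'clock': 0.0, 'q': array([ 1.22679822,  0.53718411, -0.00441631,  1.53885978,  0.00257943,
        1.06733095, -0.07116217]), 'joint_velocities': array([-4.02749548e-04, -8.16519093e-04,  1.80429217e-03,  5.11390113e-04,
        1.16089246e-04, -2.89604321e-03, -6.15584724e-05]), 'joint_efforts': array([ 5.34361661e-04, -5.83415115e+01,  1.04914650e+00, -2.59102410e+01,
        1.24978158e-02,  9.64456267e-03,  2.90423122e-05]), 'eef_pos': array([ 0.17805451, -0.62447335,  0.23040689]), 'orientation': array([-3.10959722e+00, -4.34847186e-01,  5.77435501e-04]), 'ft_force': array([0.02683674, 0.4265133 , 0.10497004]), 'ft_torque': array([ 0.00875339, -0.00101445,  0.05052593]), 'finger_gap': 0.08549102383416124}
scene [ 1.0338539  -0.86577579  0.92476486] [-2.21616782 -0.5885715   0.27549818] [[524.42847202   0.         321.74481266]
 [  0.         524.42847202 231.37664154]
 [  0.           0.           1.        ]]
dater [(0.63, array([355., 250.,  83.,  70.]))]
wheel_mid [(0.63, array([356., 247.,  83.,  72.]))]
pointer [(0.71, array([358., 250.,  85.,  73.])), (0.53, array([336., 
[... 324 characters left out ...]
177.,  71.,  17.]))]
top [0.39041283 0.01895644 1.04943294] [-2.18336479  2.14198194 -0.16942877] [[496.27689582   0.         316.88829605]
 [  0.         496.27689582 235.88403493]
 [  0.           0.           1.        ]]
dater [(0.67, array([298., 194.,  94., 100.]))]
wheel_mid [(0.57, array([296., 192.,  93.,  95.]))]
pointer [(0.62, array([297., 194.,  93., 104.]))]
bar_end [(0.74, array([301., 220.,  48.,  52.]))]
flick [(0.56, array([296., 193.,  89.,  98.]))]
tub [(0.85, array([110., 202.,  68.,  75.]))]
bowl [(0.77, array([512., 191.,  57.,  56.]))]
jar [(0.97, array([490., 296.,  35.,  21.]))]
tongs [(0.59, array([167., 294.,  54., 116.])), (0.54, array([513., 192.,  59.,  56.]))]
```

```bash
python3 - <<'E'
import cv2
t=cv2.imread("pics/top0.png");s=cv2.imread("pics/scene0.png")
cv2.imwrite("pics/top0c.png",cv2.resize(t[130:280,220:380],None,fx=4,fy=4,interpolation=cv2.INTER_CUBIC))
cv2.imwrite("pics/scene0c.png",cv2.resize(s[190:310,285:435],None,fx=5,fy=5,interpolation=cv2.INTER_CUBIC)[:600,:800])
E
```

```text
(no output)
```

View pics/top0.png

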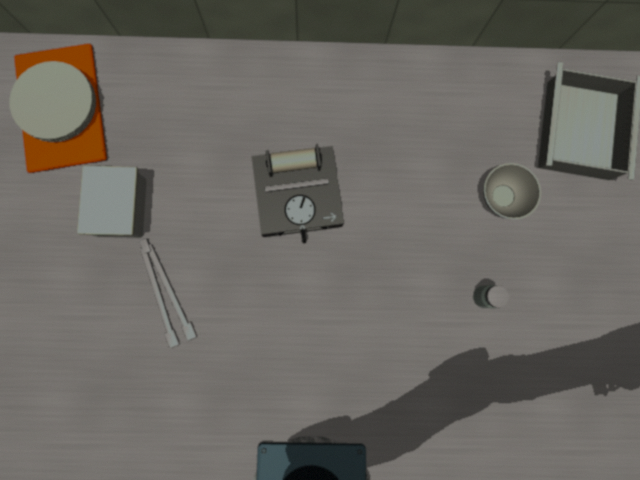

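View pics/scene0.png

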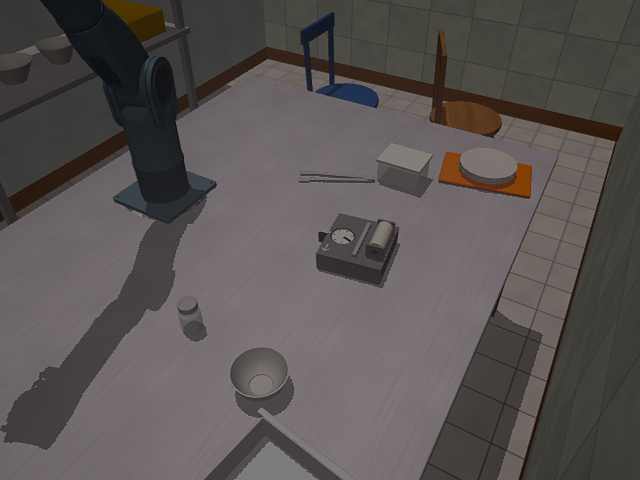

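```bash
ls pics
```

```text
scene0.png
scene0c.png
top0.png
top0c.png
```

View pics/top0c.png

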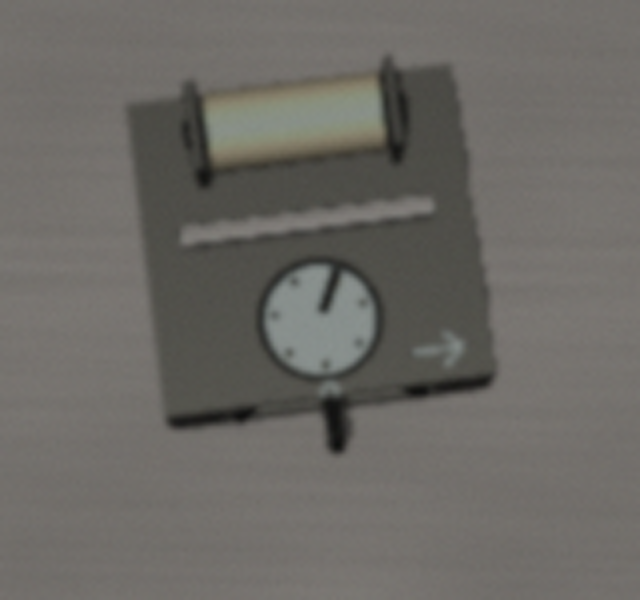

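View pics/scene0c.png

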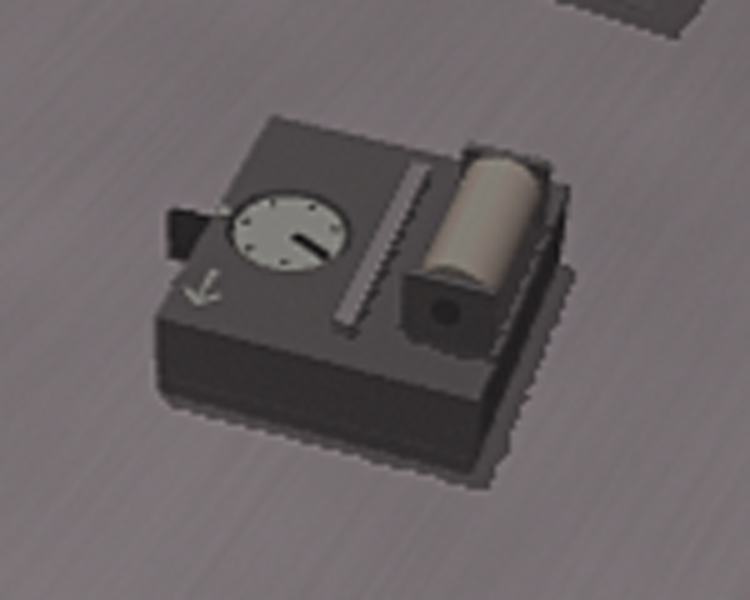

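The top view shows the dater at pixels (298,192) with its arrow pointing right. The dial centre is at about (300,210). The bar points rear and slightly right, at about (304,197), which puts it 4 clicks before the pointer (day_wheel about -3.59). One lobe sticks out at the front, at about (304,240), so the wheel is resting in a click. Next I'll fit the dater pose.

```bash
cat >> h.py <<'E'
TOPC=[((128,103),(125,85)),((452,65),(125,-85)),((495,375),(-40,-85)),((165,418),(-40,85)),((321,319),(0,0)),((330,388),(-37,0))]
def tool_shift(target,s,yaw_target=None):
    Rm=rot(s["orientation"]);return Rm.T@(np.array(target)-np.array(s["eef_pos"]))*1000
E
python3 - <<'E'
from h import *
im=get_image("top")
W=np.array([back(im,220+(u+.5)/4-.5,130+(v+.5)/4-.5,.052)[:2] for (u,v),_ in TOPC]);L=np.array([l for _,l in TOPC])/1e3
from scipy.optimize import least_squares
f=lambda p:((np.array([[np.cos(p[2]),-np.sin(p[2])],[np.sin(p[2]),np.cos(p[2])]])@L.T).T+p[:2]-W).ravel()
r=least_squares(f,[.45,.05,0]);p=r.x;print(p,np.degrees(p[2]));print(np.round(f(p)*1e3,1).reshape(-1,2))
D=lambda x,y,z:np.array([p[0]+np.cos(p[2])*x-np.sin(p[2])*y,p[1]+np.sin(p[2])*x+np.cos(p[2])*y,z])
np.save("p.npy",p)
s=get_state();Rm=rot(s["orientation"]);print(np.round(Rm,3))
sc=get_image("scene")
t=im["pixels"].copy();c=sc["pixels"].copy()
for q in [(125,85,52),(125,-85,52),(-40,-85,52),(-40,85,52),(-37,0,52),(-66,0,44),(-40,85,0),(-40,-85,0)]:
    q=np.array(q)/1e3
    for i,(a,cam) in enumerate(((t,im),(c,sc))):
        u=proj(cam,D(*q));cv2.circle(a,tuple(int(round(v*16)) for v in u),8,(0,0,255),-1,cv2.LINE_AA,4)
cv2.imwrite("pics/o1.png",np.hstack([cv2.resize(t[140:260,235:365],(400,370),interpolation=cv2.INTER_CUBIC),cv2.resize(c[200:300,305:413],(400,370),interpolation=cv2.INTER_CUBIC)]))
g=D(-.058,.024,.15);print("flick",D(-.066,0,.03),"start",g,"tool shift",tool_shift(g,s),"yaw dater in tool", )
dx=Rm.T@(D(1,0,0)-D(0,0,0));print("dater x in tool",dx, np.degrees(np.arctan2(dx[1],dx[0])))
E
```

```text
[0.57861236 0.03309896 0.14843713] 8.504820906585747
[[-0.1  0.5]
 [ 0.5 -0.4]
 [ 0.1 -0.7]
 [ 0.5  0.5]
 [ 0.   0.1]
 [-1.  -0. ]]
[[ 0.962  0.274 -0.   ]
 [ 0.274 -0.962 -0.   ]
 [-0.     0.    -1.   ]]
flick [0.51333813 0.02333805 0.03      ] start [0.51770074 0.04825727 0.15      ] tool shift [ 511.13300252 -554.44238811   81.25291368] yaw dater in tool
dater x in tool [ 9.91642275e-01  1.29017807e-01 -5.49664684e-05] 7.412838847597033
```

View pics/o1.png

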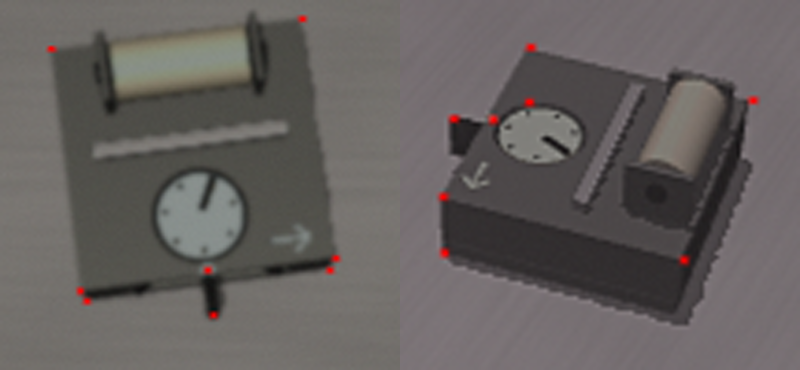

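```bash
python3 -m creep '[[[20,-22,0],-4],[[50,-55,0],-10],[[85,-92,0],-18],[[120,-130,0],-26],[[150,-163,0],-34],[[185,-200,0],-42],[[220,-238,0],-50],[[250,-272,0],-58],[[285,-308,0],-66],[[315,-343,0],-74],[[350,-380,0],-82.6],[[380,-413,0],-82.6],[[410,-446,0],-82.6],[[440,-478,0],-82.6],[[465,-505,0],-82.6],[[485,-527,0],-82.6],[[500,-542,0],-82.6],[[509,-553,0],-82.6],[[509,-553,0],-82.6],[[509,-553,0],-82.6]]' 1
python3 - <<'E'
from h import *
p=np.load("p.npy");D=lambda x,y,z:np.array([p[0]+np.cos(p[2])*x-np.sin(p[2])*y,p[1]+np.sin(p[2])*x+np.cos(p[2])*y,z])
s=get_state();Rm=rot(s["orientation"]);print(s["clock"],s["q"],s["finger_gap"],s["ft_force"]);print(np.round(tool_shift(D(-.060,.023,.02),s),1))
dx=Rm.T@(D(1,0,0)-D(0,0,0));print(dx,np.degrees(np.arctan2(dx[0],dx[1])))
E
```

```text
clock: 3.1
eef_pos: [0.5157, 0.0453, 0.2311]
orientation: [2.051, 2.38, -0.002]
ft_force: [-0.4, -0.2, -0.6]
finger_gap: -0.0002
3.1 [ 0.31570392  0.37673823 -0.60911587  1.85825709  0.25597776  0.98579283
 -0.25539073] -0.00016136655942061378 [-0.37010952 -0.18429716 -0.64190004]
[  1.8   0.6 211.1]
[ 3.72196820e-04  9.99999627e-01 -7.79951620e-04] 0.021325313896518563
```

```bash
python3 -m creep '[[[2,1,20],0],[[2,1,60],0],[[2,1,100],0],[[2,1,135],0],[[2,1,155],0],[[2,1,161],0],[[2,1,161],0]]'
python3 - <<'E'
from h import *
a=get_image("top");b=get_image("scene")
cv2.imwrite("pics/d1.png",np.hstack([cv2.resize(a["pixels"][130:280,230:380],(400,400),interpolation=cv2.INTER_CUBIC),cv2.resize(b["pixels"][170:290,285:405],(400,400),interpolation=cv2.INTER_CUBIC)]))
E
```

```text
clock: 3.8
eef_pos: [0.5162, 0.0472, 0.07]
orientation: [-2.052, -2.379, 0.002]
ft_force: [0.6, 0.1, -0.2]
finger_gap: 0.0001
```

View pics/d1.png

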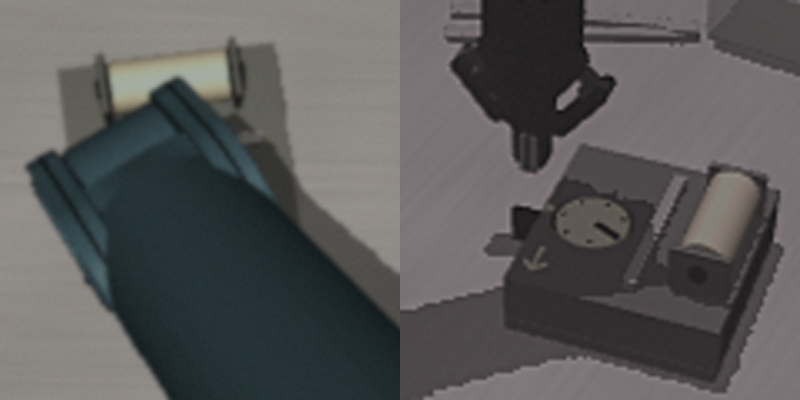

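The fingertip hangs over the table on the lobe's +y side (tip near (530,165) in the right panel, lobe at (525,220)), and the gripper linkage stays above the cover. I'll go down and make the first flick.

```bash
python3 -m creep '[[[0,0,15],0],[[0,0,30],0],[[0,0,42],0],[[0,0,45],0],[[0,0,45],0],[[-4,0,45],0],[[-8,0,45],0],[[-12,0,45],0]]'
python3 - <<'E'
from h import *
b=get_image("scene")
cv2.imwrite("pics/d2.png",cv2.resize(b["pixels"][170:290,285:405],(600,600),interpolation=cv2.INTER_CUBIC))
E
```

```text
clock: 4.7
eef_pos: [0.5188, 0.0364, 0.0256]
orientation: [2.05, 2.38, 0.001]
ft_force: [-0.9, 1.7, 0.0]
finger_gap: -0.0001
```

View pics/d2.png

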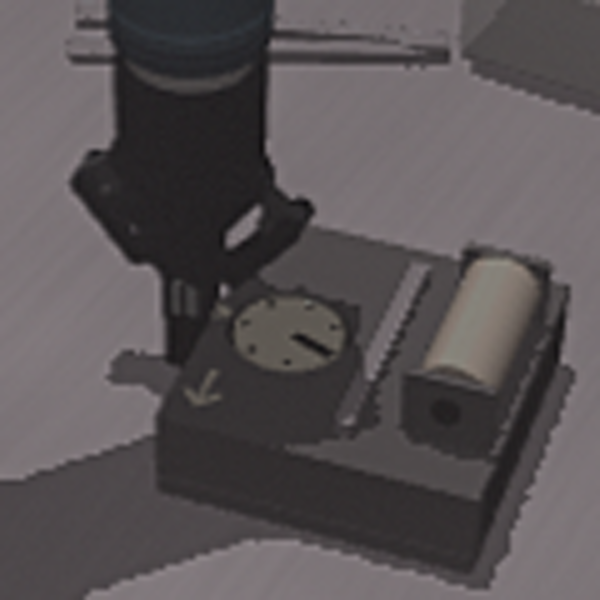

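The finger is against the lobe (about 1.7 N) and clear of the front face. The bar hasn't moved yet. I'll push on and then lift.

```bash
python3 -m creep '[[[-4,0,0],0],[[-8,0,0],0],[[-12,0,0],0],[[-16,0,0],0],[[-20,0,0],0],[[-24,0,0],0],[[-28,0,0],0],[[-28,0,0],0],[[-28,0,0],0],[[-28,0,0],0]]'
python3 - <<'E'
from h import *
b=get_image("scene")
cv2.imwrite("pics/d3.png",cv2.resize(b["pixels"][170:290,285:405],(600,600),interpolation=cv2.INTER_CUBIC))
E
```

```text
clock: 5.75
eef_pos: [0.5226, 0.009, 0.0253]
orientation: [-2.05, -2.38, 0.0]
ft_force: [0.5, 0.5, -1.0]
finger_gap: 0.0
```

View pics/d3.png

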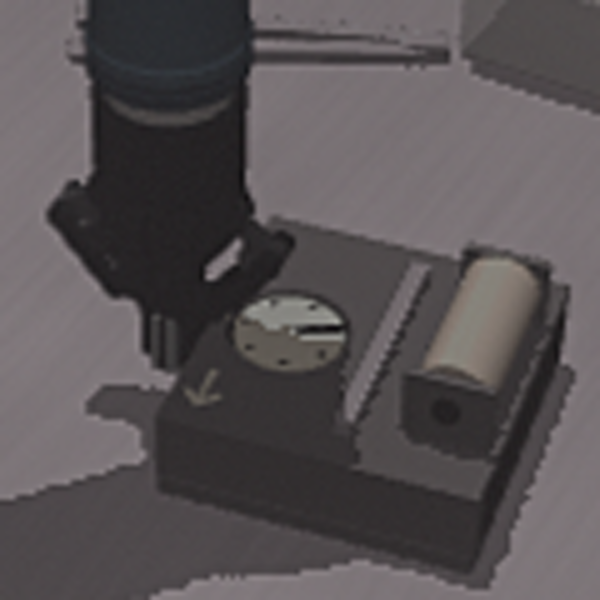

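The force fell off and the bar moved on about one click. I'll lift, go back to the +y side and measure the bar angle.

```bash
python3 -m creep '[[[0,0,-12],0],[[0,0,-30],0],[[0,0,-45],0],[[10,0,-45],0],[[25,0,-45],0],[[36,0,-45],0],[[40,0,-45],0],[[40,0,-45],0]]'
cat > m.py <<'E'
from h import *
import sys
p=np.load("p.npy");D=lambda x,y,z:np.array([p[0]+np.cos(p[2])*x-np.sin(p[2])*y,p[1]+np.sin(p[2])*x+np.cos(p[2])*y,z])
b=get_image("scene")
# rectified dial, 4 px/mm, up = dater x, left = dater y, covers 90mm
n=480;k=4.;src=[];dst=[]
for x,y in((50,50),(50,-50),(-50,-50),(-50,50)):
    src.append(proj(b,D(x/1e3,y/1e3,.051)));dst.append((n/2-y*k,n/2-x*k))
H=cv2.getPerspectiveTransform(np.float32(src),np.float32(dst))
r=cv2.warpPerspective(b["pixels"],H,(n,n),flags=cv2.INTER_CUBIC)
g=cv2.cvtColor(r,cv2.COLOR_BGR2GRAY).astype(float)
best=[]
for a in np.arange(-180,180,1.):
    t=np.radians(a);rr=np.arange(8,26,.5)  # a: angle CCW from front (-x); dir=(-cos, -sin)
    X=-np.cos(t)*rr;Y=-np.sin(t)*rr
    best.append((g[(n/2-X*k).astype(int),(n/2-Y*k).astype(int)].mean(),a))
best.sort();print("bar angle fwd deg (0=pointer, -206/-154/-103/-51 clicks):",[(a,round(v)) for v,a in best[:4]], "equiv neg", best[0][1]-360 if best[0][1]>0 else best[0][1])
s=get_state();print(s["clock"],s["ft_force"],"to start hover",np.round(tool_shift(D(-.060,.023,.07),s),1))
cv2.imwrite(sys.argv[1],np.hstack([r,cv2.resize(b["pixels"][190:290,305:405],(320,320),interpolation=cv2.INTER_CUBIC).copy() if 0 else cv2.copyMakeBorder(cv2.resize(b["pixels"][190:290,305:405],(320,320),interpolation=cv2.INTER_CUBIC),0,160,0,0,cv2.BORDER_CONSTANT)]))
E
python3 m.py pics/m1.png
```

```text
clock: 6.6
eef_pos: [0.5161, 0.0498, 0.0698]
orientation: [-2.047, -2.382, 0.001]
ft_force: [0.2, -0.6, -0.4]
finger_gap: -0.0001
bar angle fwd deg (0=pointer, -206/-154/-103/-51 clicks): [(np.float64(-155.0), 23), (np.float64(-154.0), 23), (np.float64(-156.0), 23), (np.float64(-157.0), 24)] equiv neg -155.0
6.65 [-0.44161298 -0.83048127  0.40013877] to start hover [-1.8 -0.8 -0.1]
```

View pics/m1.png

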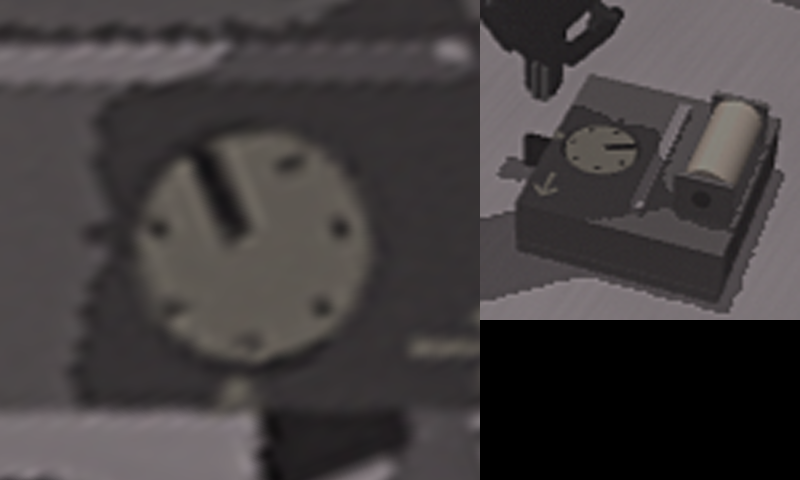

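The rectified dial shows the bar at -155° (dial centre (250,240), bar end (205,155)). That is one click done and three to go. I'll repeat the flick.

```bash
python3 -m creep '[[[-1,-1,15],0],[[-1,-1,32],0],[[-1,-1,43],0],[[-1,-1,45],0],[[-6,-1,45],0],[[-10,-1,45],0],[[-14,-1,45],0],[[-18,-1,45],0],[[-22,-1,45],0],[[-26,-1,45],0],[[-30,-1,45],0],[[-34,-1,45],0],[[-38,-1,45],0],[[-41,-1,45],0],[[-41,-1,45],0],[[-41,-1,45],0],[[-41,-1,45],0],[[-41,-1,30],0],[[-41,-1,14],0],[[-41,-1,0],0]]'
python3 -m creep '[[[10,0,0],0],[[25,0,0],0],[[36,0,0],0],[[40,0,0],0],[[40,0,0],0]]'
python3 m.py pics/m2.png
```

```text
clock: 8.65
eef_pos: [0.5224, 0.008, 0.0723]
orientation: [2.049, 2.38, 0.002]
ft_force: [0.8, 0.5, -0.6]
finger_gap: -0.0
clock: 9.15
eef_pos: [0.5153, 0.0487, 0.0699]
orientation: [-2.047, -2.382, 0.001]
ft_force: [-0.5, -0.7, -0.7]
finger_gap: -0.0004
bar angle fwd deg (0=pointer, -206/-154/-103/-51 clicks): [(np.float64(-98.0), 26), (np.float64(-97.0), 26), (np.float64(-99.0), 26), (np.float64(-96.0), 27)] equiv neg -98.0
9.2 [ 0.26000613 -0.52764563 -0.47572613] to start hover [-0.8  0.2 -0.1]
```

View pics/m2.png

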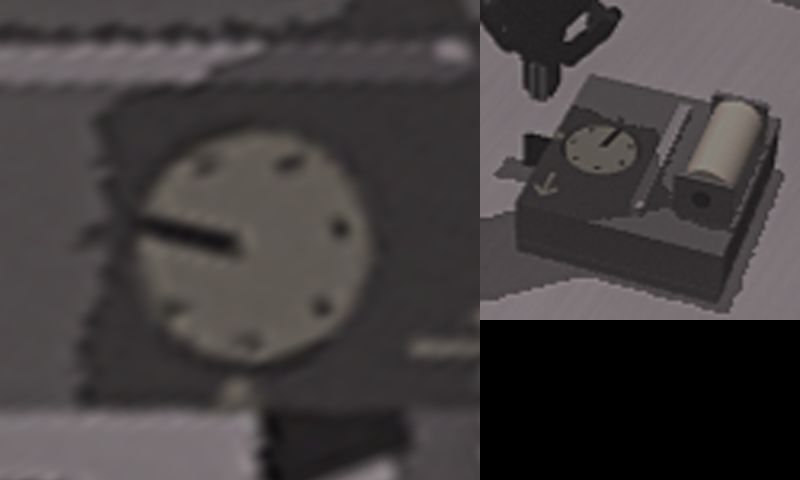

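The bar end is now at (145,225), pointing left. That matches the -103° click once the roughly 2 mm centre offset is allowed for, so two clicks remain. Next is the third flick.

```bash
python3 -m creep '[[[-1,0,15],0],[[-1,0,32],0],[[-1,0,43],0],[[-1,0,45],0],[[-6,0,45],0],[[-10,0,45],0],[[-14,0,45],0],[[-18,0,45],0],[[-22,0,45],0],[[-26,0,45],0],[[-30,0,45],0],[[-34,0,45],0],[[-38,0,45],0],[[-40,0,45],0],[[-40,0,45],0],[[-40,0,45],0],[[-40,0,45],0],[[-40,0,30],0],[[-40,0,14],0],[[-40,0,0],0]]'
python3 -m creep '[[[10,0,0],0],[[25,0,0],0],[[36,0,0],0],[[40,0,0],0],[[40,0,0],0]]'
python3 m.py pics/m3.png
```

```text
clock: 11.2
eef_pos: [0.5224, 0.008, 0.0723]
orientation: [2.049, 2.38, 0.002]
ft_force: [-0.5, -1.1, -0.1]
finger_gap: -0.0
clock: 11.7
eef_pos: [0.5153, 0.0487, 0.0699]
orientation: [-2.047, -2.382, 0.001]
ft_force: [-0.4, 0.5, 0.0]
finger_gap: 0.0003
bar angle fwd deg (0=pointer, -206/-154/-103/-51 clicks): [(np.float64(-42.0), 27), (np.float64(-43.0), 27), (np.float64(-41.0), 28), (np.float64(-44.0), 29)] equiv neg -42.0
11.75 [-0.9670522  -0.46125488 -0.09539963] to start hover [-0.8  0.2 -0.1]
```

View pics/m3.png

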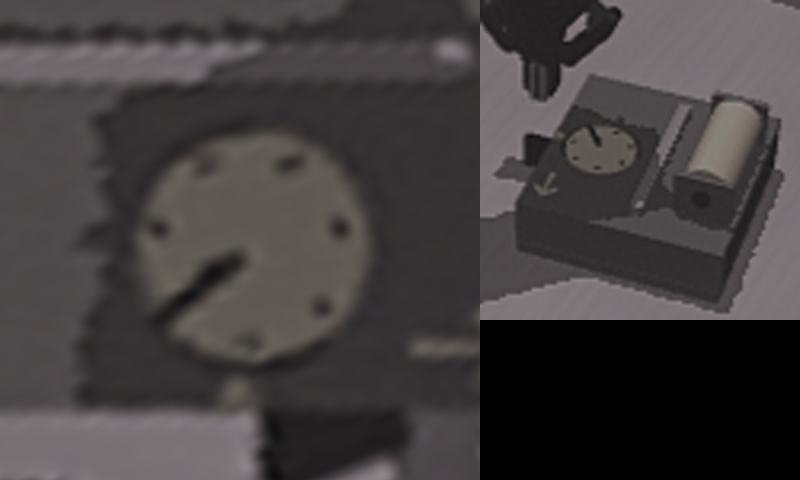

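The bar end is at (160,320), one click before the pointer, and has been resting there for over 0.2 s. Now the final flick, followed by a high lift and retreat.

```bash
python3 -m creep '[[[-1,0,15],0],[[-1,0,32],0],[[-1,0,43],0],[[-1,0,45],0],[[-6,0,45],0],[[-10,0,45],0],[[-14,0,45],0],[[-18,0,45],0],[[-22,0,45],0],[[-26,0,45],0],[[-30,0,45],0],[[-34,0,45],0],[[-38,0,45],0],[[-40,0,45],0],[[-40,0,45],0],[[-40,0,45],0],[[-40,0,45],0],[[-40,0,30],0],[[-40,0,14],0],[[-40,0,0],0]]'
python3 -m creep '[[[0,0,-25],0],[[0,0,-65],0],[[0,0,-100],0],[[0,-20,-120],0],[[0,-50,-130],0],[[0,-70,-130],0],[[0,-80,-130],0],[[0,-80,-130],0],[[0,-80,-130],0]]'
python3 m.py pics/m4.png
python3 - <<'E'
from h import *
a=get_image("top");b=get_image("scene");cv2.imwrite("pics/top4.png",a["pixels"]);cv2.imwrite("pics/scene4.png",b["pixels"])
for q in("tub","bowl","jar","tongs"):
    for im in (a,b):print(q,[(round(x["p"],2),np.round(x["bbox"])) for x in masks_of(im,q)[:1]])
E
```

```text
clock: 13.75
eef_pos: [0.5224, 0.008, 0.0723]
orientation: [2.049, 2.38, 0.002]
ft_force: [0.9, 0.8, 0.5]
finger_gap: -0.0003
clock: 14.65
eef_pos: [0.4436, -0.004, 0.2008]
orientation: [2.05, 2.379, 0.002]
ft_force: [0.6, -0.6, 0.6]
finger_gap: 0.0001
bar angle fwd deg (0=pointer, -206/-154/-103/-51 clicks): [(np.float64(6.0), 25), (np.float64(7.0), 25), (np.float64(5.0), 26), (np.float64(8.0), 27)] equiv neg -354.0
14.7 [ 0.23746692 -0.56738497 -0.06269518] to start hover [ 39.5  78.7 130.7]
tub [(0.69, array([113., 200.,  66.,  76.]))]
tub [(0.62, array([406., 168.,  58.,  50.]))]
bowl [(0.63, array([513., 193.,  58.,  60.]))]
bowl [(0.88, array([258., 373.,  57.,  58.]))]
jar [(0.88, array([489., 297.,  36.,  18.]))]
jar [(0.97, array([190., 315.,  25.,  39.]))]
tongs [(0.87, array([167., 293.,  56., 112.]))]
tongs [(0.82, array([336., 179.,  75.,  16.]))]
```

View pics/m4.png

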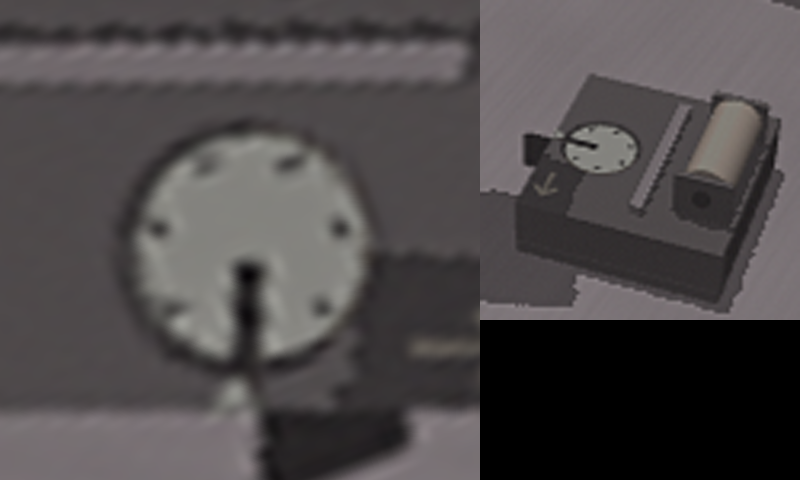

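View pics/top4.png

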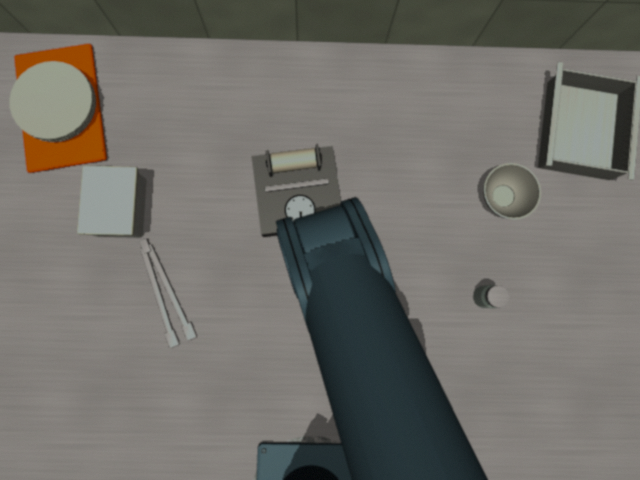

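The bar now runs straight from the dial centre (250,270) to its end near (246,360) by the pointer, and a lobe is back at the front. The seven marks sit where they did at rest, so the wheel is in a click. The bystanders haven't moved.

```bash
python3 -c "
from bench import env
print(env.job_done())"
```

```text
the job is handed in; nothing more can be done
None
```

The dater is set: the bar rests at the pointer, the arm is clear, and I handed the job in at about 15 s of the 51 s allowed. No verdict was reported.

- **Flicks:** The wheel started four clicks before the pointer. I gave it four flicks with the closed fingertip and checked the dial by camera after each one. It stopped one click before the pointer before the last flick.
- **Force:** The highest force I read was about 2 N, but I read it only at the end of each move, so I did not see the peak during the pushes.
- **Bar angle:** My last measurement gave +6° rather than 0, close to the allowed 0.12 rad (6.9°). I put this down to a roughly 2 mm offset between the fitted and seen dial centre. Measured from the seen centre, the bar points straight at the front, and the other dots sit where they did at the earlier rests.
- **Tub, bowl, jar and tongs:** The networks found all four within 3 pixels of their starting positions in both cameras. The start and end pictures show no change.
- **Arm:** It was about 20 cm above the table, clear of the dater, and read no contact force.

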